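# Sort washed laboratory glassware into the coloured trays

### The job

Sort the glassware standing on the bench into the coloured trays by kind: both beakers into the blue tray, both conical flasks (the clear one and the brown one) into the yellow tray, and the brown bottle with the black cap into the red tray. Set every piece down upright on the tray's floor, without dropping it, and let go. Leave the round-bottomed flask and the wash bottle where they stand.

Things in the scene. Friction and masses are not known exactly. Their poses are not given: they have to be found in the camera images.
- tray_red: Red plastic tray, open on top, fixed to the bench. Outside 120 mm along its x, 190 mm along its y (the long side), 28 mm high; inside 110 x 180 mm; walls and floor 5 mm thick (inner floor 5 mm above the bench). Origin: centre of its underside; z up. It stands in any of the three tray places, turned by up to 0.2 rad either way from long side across (along world y).
- tray_blue: Blue plastic tray, open on top, fixed to the bench. Outside 120 mm along its x, 190 mm along its y (the long side), 28 mm high; inside 110 x 180 mm; walls and floor 5 mm thick (inner floor 5 mm above the bench). Origin: centre of its underside; z up. It stands in any of the three tray places, turned by up to 0.2 rad either way from long side across (along world y).
- tray_yellow: Yellow plastic tray, open on top, fixed to the bench. Outside 120 mm along its x, 190 mm along its y (the long side), 28 mm high; inside 110 x 180 mm; walls and floor 5 mm thick (inner floor 5 mm above the bench). Origin: centre of its underside; z up. It stands in any of the three tray places, turned by up to 0.2 rad either way from long side across (along world y).
- beaker_low: Low, wide beaker of clear glass with white graduation strokes and a white rim, open on top: straight-sided, 54 mm across, 70 mm tall, wall 2.5 mm, about 70 g; can be gripped across the outside at any height. Origin: centre of its underside; z up. Stands upright on the bench at the start.
- beaker_tall: Tall, narrow beaker of clear glass with white graduation strokes and a white rim, open on top: straight-sided, 42 mm across, 85 mm tall, wall 2.5 mm, about 70 g; can be gripped across the outside at any height. Origin: centre of its underside; z up. Stands upright on the bench at the start.
- flask_clear: Conical flask of clear glass with one small white marking patch, 90 mm tall, about 70 g: round base 54 mm across, a cone up to 50 mm height, then a straight neck 24 mm across from 50 to 86 mm height, and a rim 28 mm across on top. Grip it by the neck, about 70 mm above its underside. Origin: centre of its underside; z up. Stands upright on the bench at the start.
- flask_brown: Conical flask of brown glass with one small white marking patch, 90 mm tall, about 70 g: round base 54 mm across, a cone up to 50 mm height, then a straight neck 24 mm across from 50 to 86 mm height, and a rim 28 mm across on top. Grip it by the neck, about 70 mm above its underside. Origin: centre of its underside; z up. Stands upright on the bench at the start.
- bottle_brown: Small round bottle of brown glass with a blank white paper label and a black screw cap: body 46 mm across up to 58 mm height, shoulder narrowing to the cap, cap 29 mm across from 72 to 92 mm height (its top), about 110 g; grip it round the body, about 45 mm above its underside. Origin: centre of its underside; z up. Stands upright on the bench at the start.
- round_flask: Bystander, leave alone: round-bottomed clear glass flask (bulb 76 mm across) standing neck up in a cork ring 84 mm across, 134 mm tall in all, to one side of the trays. Origin: centre of the ring's underside; z up.
- wash_bottle: Bystander, leave alone: white plastic wash bottle with green cap and thin green spout, 64 mm across, about 160 mm tall, to the other side of the trays. Origin: centre of its underside; z up.

How it is judged:
At the end, for the whole second after the job is handed in: Both beakers stand in the blue tray, both conical flasks in the yellow tray and the brown bottle in the red tray: each centre inside the tray's inner walls, underside within 6 mm of the tray's inner floor, within 0.1 rad of upright, at rest and released (x of beaker_low in the frame of tray_blue between -0.055 and 0.055 m and y of beaker_low in the frame of tray_blue between -0.09 and 0.09 m and z of beaker_low in the frame of tray_blue between 0.001 and 0.011 m and angle between each of beaker_low, beaker_tall, flask_clear, flask_brown, bottle_brown's own z axis and vertical below 0.1 rad and linear speed of each of beaker_low, beaker_tall, flask_clear, flask_brown, bottle_brown below 0.02 m/s and x of beaker_tall in the frame of tray_blue between -0.055 and 0.055 m and y of beaker_tall in the frame of tray_blue between -0.09 and 0.09 m and z of beaker_tall in the frame of tray_blue between 0.001 and 0.011 m and x of flask_clear in the frame of tray_yellow between -0.055 and 0.055 m and y of flask_clear in the frame of tray_yellow between -0.09 and 0.09 m and z of flask_clear in the frame of tray_yellow between 0.001 and 0.011 m and x of flask_brown in the frame of tray_yellow between -0.055 and 0.055 m and y of flask_brown in the frame of tray_yellow between -0.09 and 0.09 m and z of flask_brown in the frame of tray_yellow between 0.001 and 0.011 m and x of bottle_brown in the frame of tray_red between -0.055 and 0.055 m and y of bottle_brown in the frame of tray_red between -0.09 and 0.09 m and z of bottle_brown in the frame of tray_red between 0.001 and 0.011 m); the robot touches nothing.
It fails at once if a piece of glassware to be sorted is dropped or knocked about (moves faster than 0.6 m/s out of the fingers, a fall of about 18 mm) ((contact force between the fingers and beaker_low below 0.02 N and linear speed of beaker_low above 0.6 m/s) or (contact force between the fingers and beaker_tall below 0.02 N and linear speed of beaker_tall above 0.6 m/s) or (contact force between the fingers and flask_clear below 0.02 N and linear speed of flask_clear above 0.6 m/s) or (contact force between the fingers and flask_brown below 0.02 N and linear speed of flask_brown above 0.6 m/s) or (contact force between the fingers and bottle_brown below 0.02 N and linear speed of bottle_brown above 0.6 m/s)).
It fails at once if the round-bottomed flask is shifted by more than 20 mm or tipped (distance of round_flask from where it was at the start of the episode above 0.02 m or angle between round_flask's own z axis and vertical above 0.3 rad).
It fails at once if the wash bottle is shifted by more than 20 mm or tipped (distance of wash_bottle from where it was at the start of the episode above 0.02 m or angle between wash_bottle's own z axis and vertical above 0.3 rad).
It also fails if it takes over 120 s, if anything falls off the work surface, if the arm or the gripper's body presses on something with over 40 N, if the wrist force passes 120 N, or if a joint passes its speed limit or range.

### The arm

A 7-joint arm with a two-finger parallel gripper is mounted at the origin on the work surface. World frame = base frame: x ahead of the robot, y to its left, z up, the work surface at z = 0. Lengths are in m, angles in rad, forces in N, time in s.
With the tool pointing down it reaches from about 0.4 to 0.875 m from the base axis. Payload 19.3 kg.
Tool frame: the origin (TCP) lies at the very end of the fingers, on their centre line; the grasp point (between the pads) lies 19 mm behind it; z points along the fingers, x is the direction in which the jaws open and shut, and the axes are right-handed (so a half turn about z gives the same grasp; the last joint's range is limited). The gripper opens to 85 mm and grips with 20 to 120 N. Pads are 22 mm wide; open, the fingers measure 114 mm over their backs; the gripper's body (76 mm by 85 mm) begins 54 mm behind the grasp point. The pads swing forward as they close: fully open they stand 13 mm farther back than shut.
Start: joints at [1.23, 0.521, -0.036, 1.599, 0.021, 1.021, -0.113], TCP at [0.167, -0.602, 0.231] pointing down, gripper open.
Joint ranges: [-2.91, 2.91], [-0.3, 2.13], [-1.5, 1.42], [0.17, 2.43], [-1.26, 4.41], [0.16, 1.93], [-2.52, 2.52]. Speed limits (rad/s): [1.89, 1.89, 2.39, 2.39, 3.01, 3.01, 3.01].

### API

Orientations are given as [roll, pitch, yaw] about the fixed x, y, z axes, in that order (R = Rz(yaw) Ry(pitch) Rx(roll)).
In Python, from workcell import bot gives the robot as it stands.
- The arm moves only by the tool jog_arm, never from a script. Its argument "increments" is a list of rows, each an object of numbers: "wx", "wy", "wz": the turn, a rotation vector about the tool's x, y, z in degrees; "x", "y", "z": the shift along the tool's x, y, z in cm; "claw": the opening in per cent of the stroke, from 0 (shut) to 100 (fully open). A call has 1 to 10 rows; each row is the pose to reach, as a shift and turn from the pose measured when the call began, along the tool's axes at that moment; what a row does not reach only later rows make up. A row lasts 1/8 s, in which the tool goes at most 62.5 mm and 10.7 degrees, less where a joint would pass 70% of its speed; a pose out of reach is approached as far as the arm can. A call with a gripper value outside its range is refused whole. The fingers move at their own pace and stop on an object; "squeeze" is the grip in N (left out, the last holds). Time passes only in rows, so rows that repeat a pose let the fingers close. It gives the time, the measured TCP pose, the force and the opening at its end, in the units of the state.
- bot.observe(): the state, without advancing time (a new reading comes with each control period).
- bot.grab_frame(name): name is "scene" or "top"; returns a dict with "pixels" (400x640x3 uint8, red, green, blue), "fov_y" (degrees; the focal length in pixels is half the picture's height over the tangent of half this angle, whatever the lens; pixels are square), "cx", "cy" (the principal point, pixels), "origin" and "orientation" of the camera in the world. Camera axes: x right, y down, z forward; pixel columns grow to the right and rows downward; lengths in m; the calibration is good to about 2 mm. A picture is of the moment at which its call begins. There is no depth.
- bot.job_done(): hands the job in, once; it reports no verdict.
The state is a dict: "clock": time; "qpos": joint angles; "qd": joint speeds; "joint_efforts": joint torques, N m; "position": TCP position; "tool_rot": TCP orientation; "force": force on the tool from outside, world axes, zero at the start; "moment": the same for the moment, N m; "grip_width": finger opening in m.
Only numpy, scipy, OpenCV 4.12 (cv2) and the standard library are available. Lean on these libraries where they do the work, as an engineer would, in place of code of your own. Each camera call takes 0.05 s, during which the arm holds its last target.

## Working session

There is one attempt and no reset: what is moved stays moved. The work goes in short steps, Python scripts to look and compute and a tool call to move; the robot and the scene stay as the last step left them, time stands still between calls to the robot, and variables do not carry over. Pictures are saved under pics/ and viewed, and the job is handed in when it is done.

Besides the shell and the picture viewer there is one more tool, called after "Request:" in YAML: its name, and indented under it one key for each argument. jog_arm: Moves the arm, as the interface text tells. Its arguments: {"type":"object","properties":{"increments":{"type":"array","items":{"type":"object","properties":{"wx":{"type":"number"},"wy":{"type":"number"},"wz":{"type":"number"},"x":{"type":"number"},"y":{"type":"number"},"z":{"type":"number"},"claw":{"type":"number"}}}},"squeeze":{"type":"number"}},"required":["increments"]}

```bash
ls; mkdir -p pics; python3 - <<'E'
from workcell import bot
import cv2
print(bot.observe())
for n in("scene","top"):
    f=bot.grab_frame(n); print({k:v for k,v in f.items() if k!="pixels"})
    cv2.imwrite(f"pics/{n}0.png",f["pixels"][:,:,::-1])
E
```

```text
pics
{'clock': 0.0, 'qpos': array([ 1.22978741,  0.52203622, -0.03633973,  1.5999958 ,  0.02115499,
        1.02110652, -0.11279338]), 'qd': array([-0.00024449,  0.00035007,  0.00018018,  0.00056663,  0.00048397,
        0.00131446,  0.00011089]), 'joint_efforts': array([-8.32220885e-04, -9.27088666e+01,  1.97894365e+00, -3.69909525e+01,
        1.77069521e-02,  8.26388161e-03,  5.41987174e-05]), 'position': array([ 0.16708662, -0.6018989 ,  0.23071611]), 'tool_rot': array([ 3.14155384e+00,  1.16267218e-03, -1.30000386e+00]), 'force': array([-0.07347881,  0.41625135,  0.42279206]), 'moment': array([ 0.00815362, -0.02546264,  0.00935254]), 'grip_width': 0.08557925132204851}
{'fov_y': 43.942511337598944, 'cx': 319.225295343896, 'cy': 194.6073679858373, 'origin': array([1.42194831, 0.74568291, 1.15184774]), 'orientation': array([-2.32471047,  0.0201713 ,  2.24409831])}
{'fov_y': 48.8431792694621, 'cx': 321.436290874924, 'cy': 209.65307627700832, 'origin': array([ 3.57004463e-01, -5.10967984e-04,  1.16881174e+00]), 'orientation': array([-3.02207047,  0.00504222, -1.56757145])}
```

View pics/scene0.png

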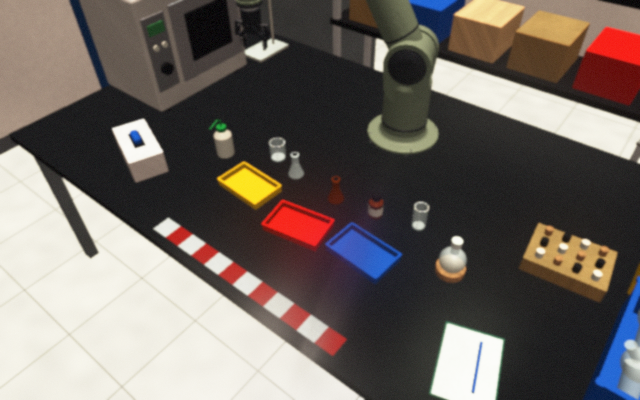

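View pics/top0.png

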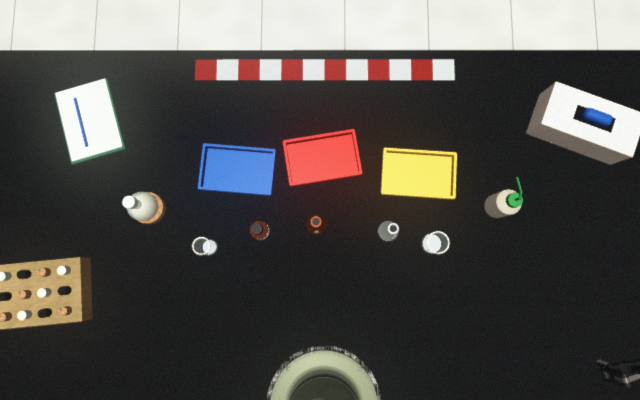

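```bash
cat > h.py <<'E'
import numpy as np, cv2
from scipy.spatial.transform import Rotation as R
from workcell import bot
class Cam:
    def __init__(s,n):
        f=bot.grab_frame(n); s.im=f["pixels"][:,:,::-1].copy(); s.f=200/np.tan(np.radians(f["fov_y"]/2))
        s.c=np.array([f["cx"],f["cy"]]); s.o=np.array(f["origin"]); s.R=R.from_euler('xyz',f["orientation"]).as_matrix()
    def ray(s,u,v):
        d=s.R@np.array([(u-s.c[0])/s.f,(v-s.c[1])/s.f,1.]); return d/np.linalg.norm(d)
    def plane(s,u,v,z):
        d=s.ray(u,v); return s.o+d*(z-s.o[2])/d[2]
    def proj(s,p):
        q=s.R.T@(np.asarray(p,float)-s.o); return s.c+s.f*q[:2]/q[2]
def tri(a,ua,b,ub):
    d1=a.ray(*ua);d2=b.ray(*ub)
    t=np.linalg.lstsq(np.c_[d1,-d2],b.o-a.o,rcond=None)[0]
    p,q=a.o+d1*t[0],b.o+d2*t[1]; return (p+q)/2,np.linalg.norm(p-q)
E
python3 - <<'E'
from h import *
t=Cam("top");s=Cam("scene")
cv2.imwrite("pics/t_crop.png",cv2.resize(t.im[125:265,180:460],(800,400),interpolation=cv2.INTER_CUBIC))
cv2.imwrite("pics/s_crop.png",cv2.resize(s.im[110:290,200:470],(800,533),interpolation=cv2.INTER_CUBIC))
for n,rng in dict(blue=((100,120,60),(125,255,255)),yellow=((20,150,80),(35,255,255)),red=((0,180,120),(4,255,255))).items():
  for c,reg in((t,(slice(120,210),slice(180,470))),(s,(slice(140,290),slice(200,420)))):
    m=np.zeros(c.im.shape[:2],np.uint8); m[reg]=cv2.inRange(cv2.cvtColor(c.im,cv2.COLOR_BGR2HSV),rng[0],rng[1])[reg]
    m=cv2.morphologyEx(m,cv2.MORPH_CLOSE,np.ones((5,5)))
    k=max(cv2.findContours(m,0,2)[0],key=cv2.contourArea); 
    r=cv2.minAreaRect(k); 
    print(n,cv2.contourArea(k),np.round(r[0],1),np.round(r[1],1),r[2])
    if c is t:
        B=cv2.boxPoints(r); P=np.array([c.plane(*b,0.028) for b in B]); print(np.round(P[:,:2],3).tolist(), P.mean(0).round(3), [round(np.linalg.norm(P[i]-P[i-1]),3) for i in range(4)])
E
```

```text
blue 3460.5 [236. 169.] [75.2 48.4] 5.314545154571533
[[0.546, 0.335], [0.676, 0.327], [0.658, 0.128], [0.528, 0.138]] [0.602 0.232 0.028] [np.float64(0.198), np.float64(0.13), np.float64(0.2), np.float64(0.13)]
blue 2385.0 [364.  249.4] [68.9 42.5] 38.65980529785156
yellow 3481.0 [418.7 173. ] [75.7 48.2] 3.8140745162963867
[[0.534, -0.146], [0.663, -0.156], [0.65, -0.355], [0.522, -0.343]] [ 0.592 -0.25   0.028] [np.float64(0.197), np.float64(0.129), np.float64(0.2), np.float64(0.129)]
yellow 1579.5 [248.2 182.9] [59.3 34.5] 33.1113395690918
red 193.5 [323.4 157.1] [46.6 69.9] 80.7538833618164
[[0.681, 0.103], [0.712, -0.081], [0.588, -0.1], [0.557, 0.082]] [0.635 0.001 0.028] [np.float64(0.126), np.float64(0.186), np.float64(0.126), np.float64(0.184)]
red 1888.0 [296.4 222.3] [66.1 34.8] 21.44773292541504
```

View pics/t_crop.png

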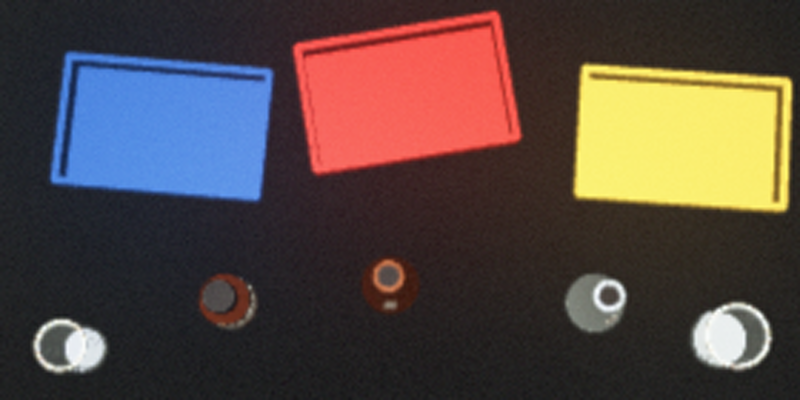

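View pics/s_crop.png

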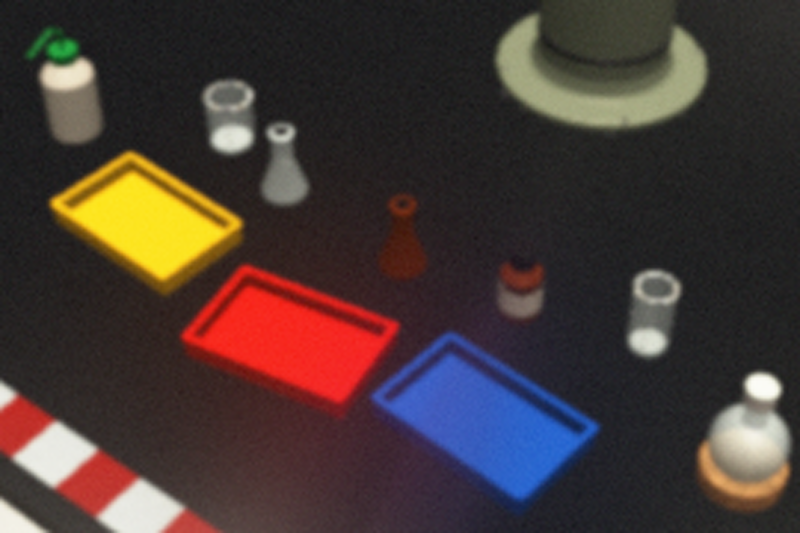

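```bash
python3 - <<'E'
from h import *
t=Cam("top");s=Cam("scene")
T=lambda p:(180-.5+.175+p[0]/2.857-0,125+-.325+p[1]/2.857)
S=lambda p:(200-.33+p[0]/2.963,110-.33+p[1]/2.963)
for n,a,b in [("tall rim",(60,346),(656,288)),("tall base",(86,350),(648,342)),("low rim",(738,336),(229,96)),("low base",(718,338),(232,138)),("clear rim",(609,296),(281,132)),("brown rim",(388,276),(402,205)),("cap",(219,297),(521,263)),
 ("yel A",(588,65),(242,222)),("yel B",(792,77),(128,152)),("yel C",(786,212),(51,203)),("yel D",(575,198),(165,285)) if 0 else ("",(588,65),(165,285)),]:
    p,e=tri(t,T(a),s,S(b)); print(n,p.round(4),"gap",round(e,4))
# single-view: bases on the bench, rims at the known heights
for n,c,h in [("tall",(60,346),.085),("low",(738,336),.07),("clear",(609,296),.09),("brown",(388,276),.09),("cap",(219,297),.092)]:
    print(n,t.plane(*T(c),h).round(4))
for n,c,h in [("tall",(86,350),.0025),("low",(718,338),.0025),("clear",(595,303),.0),("brown",(390,286),.0)]:
    print("base",n,t.plane(*T(c),h).round(4))
for n,cs in dict(yellow=[(582,65),(792,77),(786,212),(575,198)],red=[(294,43),(499,11),(521,142),(316,174)],blue=[(66,52),(273,69),(261,201),(51,184)]).items():
    P=np.array([t.plane(*T(c),.028)[:2] for c in cs]); d=(P[0]-P[1])+(P[3]-P[2])
    print(n,P.mean(0).round(4),"yaw",np.arctan2(-d[0],d[1]).round(3),[np.linalg.norm(P[i]-P[i-1]).round(3) for i in range(4)])
    print("  predicted scene-crop corners",[((s.proj([*p,.028])-[199.67,109.67])*2.963).round(0).tolist() for p in P])
E
```

```text
tall rim [0.3979 0.3011 0.0827] gap 0.0032
tall base [3.967e-01 3.008e-01 3.000e-04] gap 0.0011
low rim [ 0.4083 -0.2857  0.0675] gap 0.0008
low base [ 0.41   -0.2846  0.0033] gap 0.0028
clear rim [ 0.4418 -0.1711  0.0878] gap 0.002
brown rim [0.4587 0.0187 0.0882] gap 0.003
cap [0.4419 0.1656 0.0731] gap 0.005
yel A [ 0.6172 -0.1207  0.1129] gap 0.0718
yel B [ 0.6072 -0.2952  0.1187] gap 0.0646
yel C [ 0.5646 -0.4072 -0.073 ] gap 0.0826
 [ 0.6615 -0.1624  0.0169] gap 0.0067
tall [0.3969 0.3019 0.085 ]
low [ 0.408  -0.2847  0.07  ]
clear [ 0.441  -0.1699  0.09  ]
brown [0.4577 0.0199 0.09  ]
cap [0.439  0.1648 0.092 ]
base tall [0.3964 0.3007 0.0025]
base low [ 0.4092 -0.2836  0.0025]
base clear [ 0.4414 -0.1709  0.    ]
base brown [0.4568 0.0197 0.    ]
yellow [ 0.5923 -0.2507] yaw -0.061 [np.float64(0.125), np.float64(0.195), np.float64(0.127), np.float64(0.193)]
  predicted scene-crop corners [[164.0, 278.0], [51.0, 203.0], [133.0, 151.0], [245.0, 221.0]]
red [0.6346 0.0038] yaw 0.16 [np.float64(0.126), np.float64(0.194), np.float64(0.126), np.float64(0.191)]
  predicted scene-crop corners [[342.0, 402.0], [183.0, 336.0], [247.0, 264.0], [399.0, 323.0]]
blue [0.6021 0.23  ] yaw -0.08 [np.float64(0.125), np.float64(0.194), np.float64(0.124), np.float64(0.194)]
  predicted scene-crop corners [[523.0, 501.0], [372.0, 396.0], [451.0, 330.0], [601.0, 425.0]]
```

Request:
jog_arm:
  increments:
    - {"x":-6,"y":-8,"wz":8,"claw":100}
    - {"x":-12,"y":-16,"wz":15.5}
    - {"x":-18,"y":-24,"wz":15.5}
    - {"x":-24.1,"y":-31.8,"wz":15.5}
    - {"x":-24.1,"y":-31.8,"wz":15.5}
    - {"x":-24.1,"y":-31.8,"wz":15.5}
    - {"x":-24.1,"y":-31.8,"wz":15.5}
    - {"x":-24.1,"y":-31.8,"wz":15.5}
    - {"x":-24.1,"y":-31.8,"wz":15.5}
    - {"x":-24.1,"y":-31.8,"wz":15.5}

```text
schema error: expected keys wx, wy, wz, x, y, z, claw
```

Request:
jog_arm:
  increments:
    - {"wx":0,"wy":0,"wz":8,"x":-6,"y":-8,"z":0,"claw":100}
    - {"wx":0,"wy":0,"wz":15.5,"x":-12,"y":-16,"z":0,"claw":100}
    - {"wx":0,"wy":0,"wz":15.5,"x":-18,"y":-24,"z":0,"claw":100}
    - {"wx":0,"wy":0,"wz":15.5,"x":-24.1,"y":-31.8,"z":0,"claw":100}
    - {"wx":0,"wy":0,"wz":15.5,"x":-24.1,"y":-31.8,"z":0,"claw":100}
    - {"wx":0,"wy":0,"wz":15.5,"x":-24.1,"y":-31.8,"z":0,"claw":100}
    - {"wx":0,"wy":0,"wz":15.5,"x":-24.1,"y":-31.8,"z":0,"claw":100}
    - {"wx":0,"wy":0,"wz":15.5,"x":-24.1,"y":-31.8,"z":0,"claw":100}
    - {"wx":0,"wy":0,"wz":15.5,"x":-24.1,"y":-31.8,"z":0,"claw":100}
    - {"wx":0,"wy":0,"wz":15.5,"x":-24.1,"y":-31.8,"z":0,"claw":100}
  squeeze: 25

```text
clock: 1.55
position: [0.4084, -0.2857, 0.2312]
tool_rot: [3.141, 0.0, -1.572]
force: [-0.4, 0.0, -0.0]
grip_width: 0.0851
```

Request:
jog_arm:
  increments:
    - {"wx":0,"wy":0,"wz":0,"x":-0.1,"y":0,"z":5,"claw":100}
    - {"wx":0,"wy":0,"wz":0,"x":-0.1,"y":0,"z":10,"claw":100}
    - {"wx":0,"wy":0,"wz":0,"x":-0.1,"y":0,"z":14,"claw":100}
    - {"wx":0,"wy":0,"wz":0,"x":-0.1,"y":0,"z":17,"claw":100}
    - {"wx":0,"wy":0,"wz":0,"x":-0.1,"y":0,"z":19,"claw":100}
    - {"wx":0,"wy":0,"wz":0,"x":-0.1,"y":0,"z":20,"claw":100}
    - {"wx":0,"wy":0,"wz":0,"x":-0.1,"y":0,"z":20,"claw":100}

```text
clock: 2.42
position: [0.408, -0.285, 0.031]
tool_rot: [3.141, 0.0, -1.573]
force: [0.7, -0.3, 0.6]
grip_width: 0.0856
```

```bash
cat > snap.py <<'E'
import sys
from h import *
x0,y0,w,h,n,c=*map(int,sys.argv[1:5]),sys.argv[5],sys.argv[6]
k=Cam(c); cv2.imwrite(f"pics/{n}.png",cv2.resize(k.im[y0:y0+h,x0:x0+w],None,fx=4,fy=4,interpolation=cv2.INTER_CUBIC))
o=bot.observe(); print(o["clock"],o["position"].round(4),o["force"].round(2),o["grip_width"].round(4))
E
python3 snap.py 220 90 200 140 s1 scene
```

```text
Traceback (most recent call last):
  File "snap.py", line 5, in <module>
    o=bot.observe(); print(o["clock"],o["position"].round(4),o["force"].round(2),o["grip_width"].round(4))
                                                                                 ^^^^^^^^^^^^^^^^^^^^^
AttributeError: 'float' object has no attribute 'round'
```

View pics/s1.png

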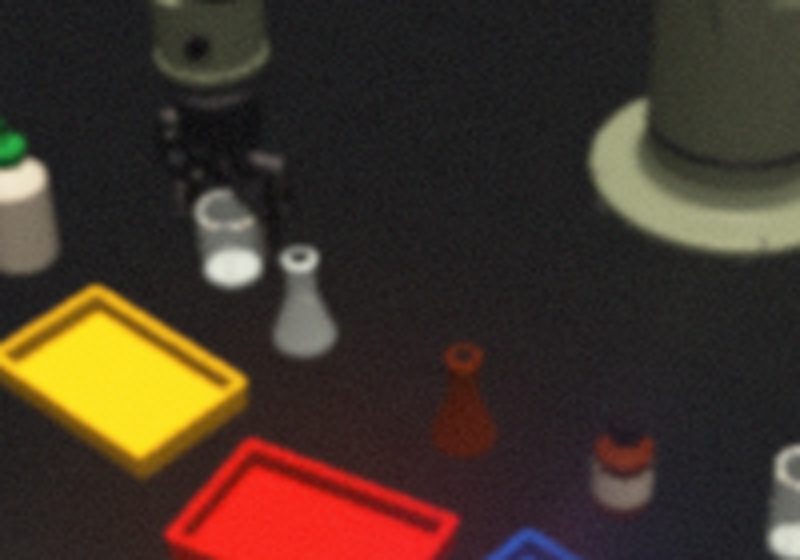

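The fingers (crop px 185 and 275) straddle the low beaker (230,240), which stands undisturbed. Next I close on it.

Request:
jog_arm:
  increments:
    - {"wx":0,"wy":0,"wz":0,"x":0,"y":0,"z":0,"claw":0}
    - {"wx":0,"wy":0,"wz":0,"x":0,"y":0,"z":0,"claw":0}
    - {"wx":0,"wy":0,"wz":0,"x":0,"y":0,"z":0,"claw":0}
    - {"wx":0,"wy":0,"wz":0,"x":0,"y":0,"z":0,"claw":0}
    - {"wx":0,"wy":0,"wz":0,"x":0,"y":0,"z":0,"claw":0}
    - {"wx":0,"wy":0,"wz":0,"x":0,"y":0,"z":0,"claw":0}
  squeeze: 30

```text
clock: 3.22
position: [0.4087, -0.2854, 0.0324]
tool_rot: [-3.141, -0.001, -1.573]
force: [-2.2, 0.8, 12.3]
grip_width: 0.0543
```

Request:
jog_arm:
  increments:
    - {"wx":0,"wy":0,"wz":0,"x":0,"y":0,"z":-2,"claw":0}
    - {"wx":0,"wy":0,"wz":0,"x":0,"y":0,"z":-6,"claw":0}
    - {"wx":0,"wy":0,"wz":0,"x":0,"y":0,"z":-11,"claw":0}
    - {"wx":0,"wy":0,"wz":0,"x":-1,"y":0,"z":-14,"claw":0}
    - {"wx":0,"wy":0,"wz":0,"x":-4,"y":-2,"z":-14,"claw":0}
    - {"wx":0,"wy":0,"wz":0,"x":-8,"y":-5,"z":-14,"claw":0}
    - {"wx":0,"wy":0,"wz":0,"x":-13,"y":-8,"z":-14,"claw":0}
    - {"wx":0,"wy":0,"wz":0,"x":-18,"y":-11,"z":-14,"claw":0}
    - {"wx":0,"wy":0,"wz":0,"x":-23,"y":-14,"z":-14,"claw":0}
    - {"wx":0,"wy":0,"wz":0,"x":-28,"y":-17,"z":-14,"claw":0}

```text
clock: 4.47
position: [0.58, -0.0039, 0.1729]
tool_rot: [-3.14, -0.001, -1.573]
force: [1.1, -0.0, -0.6]
grip_width: 0.0546
```

Request:
jog_arm:
  increments:
    - {"wx":0,"wy":0,"wz":0,"x":-5,"y":-0.5,"z":0,"claw":0}
    - {"wx":0,"wy":0,"wz":0,"x":-10,"y":-1,"z":0,"claw":0}
    - {"wx":0,"wy":0,"wz":0,"x":-15,"y":-1.5,"z":0,"claw":0}
    - {"wx":0,"wy":0,"wz":0,"x":-18.4,"y":-1.8,"z":0,"claw":0}
    - {"wx":0,"wy":0,"wz":0,"x":-18.4,"y":-1.8,"z":0,"claw":0}
    - {"wx":0,"wy":0,"wz":0,"x":-18.4,"y":-1.8,"z":3,"claw":0}
    - {"wx":0,"wy":0,"wz":0,"x":-18.4,"y":-1.8,"z":7,"claw":0}
    - {"wx":0,"wy":0,"wz":0,"x":-18.4,"y":-1.8,"z":11,"claw":0}
    - {"wx":0,"wy":0,"wz":0,"x":-18.4,"y":-1.8,"z":11.5,"claw":0}
    - {"wx":0,"wy":0,"wz":0,"x":-18.4,"y":-1.8,"z":11.5,"claw":0}

```text
clock: 5.72
position: [0.599, 0.1795, 0.0588]
tool_rot: [-3.139, -0.001, -1.574]
force: [-0.7, 0.2, -0.7]
grip_width: 0.054
```

```bash
sed -i 's/\.round(4))$/)/' snap.py; python3 snap.py 300 170 200 140 s2 scene;python3 snap.py 180 110 200 140 t2 top
```

```text
5.775 [0.5994 0.1797 0.0594] [-0.17  0.06 -0.63] 0.05430175206578144
5.825 [0.5995 0.1799 0.0595] [ 0.69 -0.17 -0.08] 0.054321793705190566
```

View pics/s2.png

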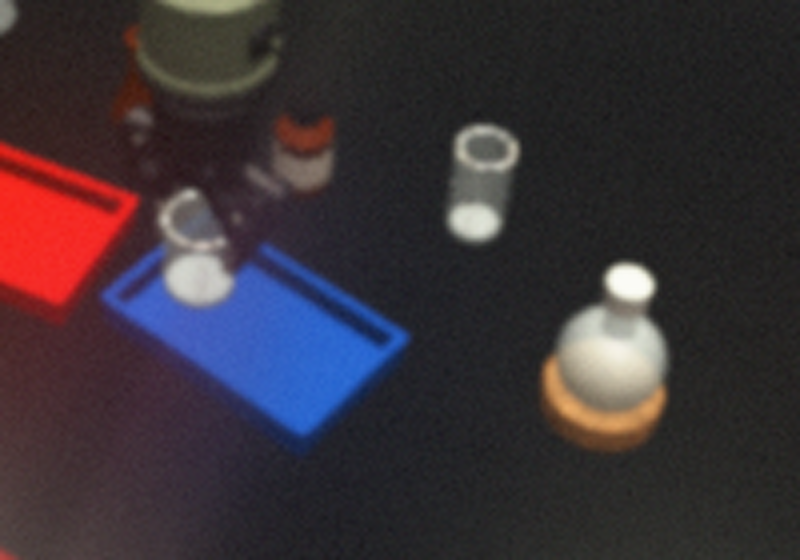

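View pics/t2.png

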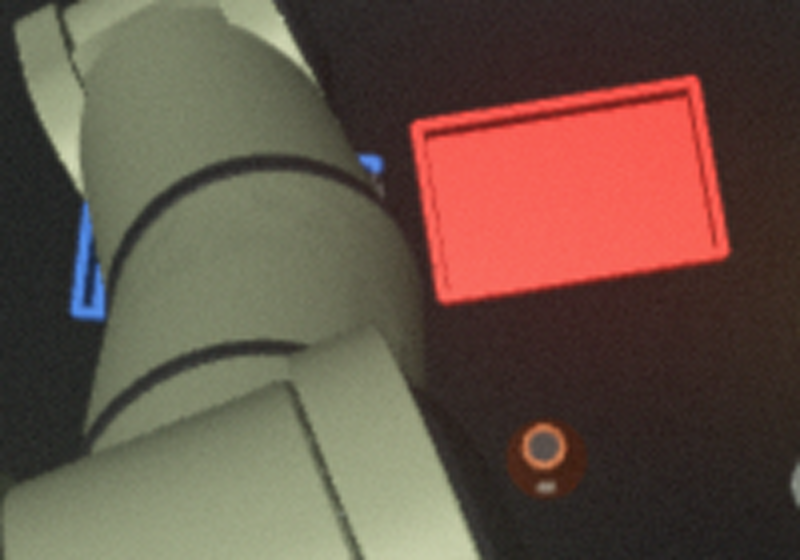

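Low beaker is held upright over the blue tray (crop px 200,250), and no other piece has moved. I'll lower it the last 22 mm.

Request:
jog_arm:
  increments:
    - {"wx":0,"wy":0,"wz":0,"x":0,"y":0,"z":0.8,"claw":0}
    - {"wx":0,"wy":0,"wz":0,"x":0,"y":0,"z":1.5,"claw":0}
    - {"wx":0,"wy":0,"wz":0,"x":0,"y":0,"z":2,"claw":0}
    - {"wx":0,"wy":0,"wz":0,"x":0,"y":0,"z":2.2,"claw":0}
    - {"wx":0,"wy":0,"wz":0,"x":0,"y":0,"z":2.2,"claw":0}

```text
clock: 6.45
position: [0.5995, 0.1799, 0.0376]
tool_rot: [-3.138, -0.0, -1.573]
force: [-1.7, 0.7, 2.3]
grip_width: 0.0546
```

Light contact (2 N), at the height expected. I'll release it and lift.

Request:
jog_arm:
  increments:
    - {"wx":0,"wy":0,"wz":0,"x":0,"y":0,"z":0.1,"claw":70}
    - {"wx":0,"wy":0,"wz":0,"x":0,"y":0,"z":0.1,"claw":90}
    - {"wx":0,"wy":0,"wz":0,"x":0,"y":0,"z":0,"claw":100}
    - {"wx":0,"wy":0,"wz":0,"x":0,"y":0,"z":0,"claw":100}
    - {"wx":0,"wy":0,"wz":0,"x":0,"y":0,"z":-2,"claw":100}
    - {"wx":0,"wy":0,"wz":0,"x":0,"y":0,"z":-7,"claw":100}
    - {"wx":0,"wy":0,"wz":0,"x":0,"y":0,"z":-13,"claw":100}
    - {"wx":0,"wy":0,"wz":0,"x":0,"y":0,"z":-16,"claw":100}
    - {"wx":0,"wy":0,"wz":0,"x":0,"y":0,"z":-16,"claw":100}

```text
clock: 7.58
position: [0.6001, 0.1803, 0.2015]
tool_rot: [-3.133, 0.001, -1.574]
force: [0.2, -0.6, 0.2]
grip_width: 0.0852
```

Request:
jog_arm:
  increments:
    - {"wx":-0.5,"wy":0,"wz":0,"x":-3,"y":5,"z":0,"claw":100}
    - {"wx":-0.5,"wy":0,"wz":0,"x":-6,"y":10,"z":0,"claw":100}
    - {"wx":-0.5,"wy":0,"wz":0,"x":-9,"y":15,"z":0,"claw":100}
    - {"wx":-0.5,"wy":0,"wz":0,"x":-12.1,"y":20.3,"z":0,"claw":100}
    - {"wx":-0.5,"wy":0,"wz":0,"x":-12.1,"y":20.3,"z":0,"claw":100}
    - {"wx":-0.5,"wy":0,"wz":0,"x":-12.1,"y":20.3,"z":0,"claw":100}
    - {"wx":-0.5,"wy":0,"wz":0,"x":-12.1,"y":20.3,"z":2,"claw":100}
    - {"wx":-0.5,"wy":0,"wz":0,"x":-12.1,"y":20.3,"z":4,"claw":100}
    - {"wx":-0.5,"wy":0,"wz":0,"x":-12.1,"y":20.3,"z":4,"claw":100}

```text
clock: 8.7
position: [0.398, 0.3007, 0.1589]
tool_rot: [3.14, -0.0, -1.575]
force: [-0.4, 0.1, 0.9]
grip_width: 0.0857
```

```bash
python3 snap.py 300 170 200 140 s3 scene
```

```text
8.75 [0.3982 0.3011 0.1598] [ 0.29  0.9  -0.58] 0.08543742738437338
```

View pics/s3.png

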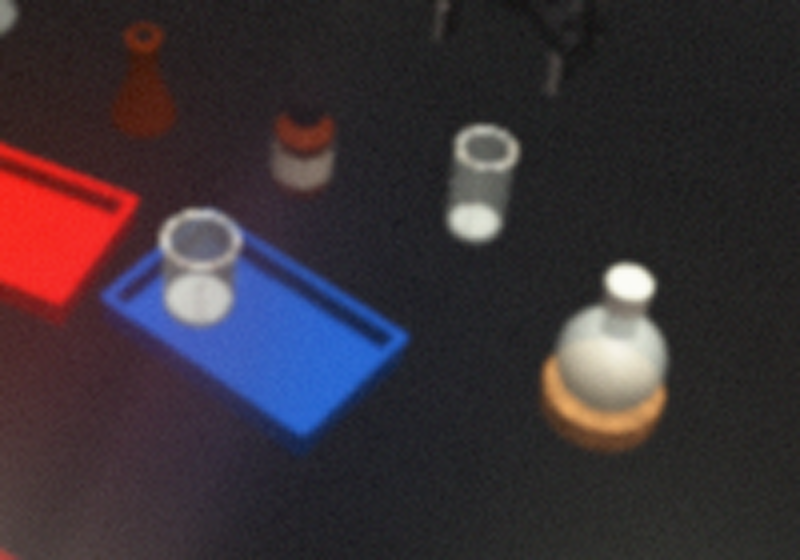

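Low beaker stands upright in the blue tray (crop px 200,270). The fingers are open above the tall beaker (485,185). I'll descend 12.7 cm and grip.

Request:
jog_arm:
  increments:
    - {"wx":0,"wy":0,"wz":0,"x":0,"y":0,"z":4,"claw":100}
    - {"wx":0,"wy":0,"wz":0,"x":0,"y":0,"z":8,"claw":100}
    - {"wx":0,"wy":0,"wz":0,"x":0,"y":0,"z":11,"claw":100}
    - {"wx":0,"wy":0,"wz":0,"x":0,"y":0,"z":12.7,"claw":100}
    - {"wx":0,"wy":0,"wz":0,"x":0,"y":0,"z":12.7,"claw":50}
    - {"wx":0,"wy":0,"wz":0,"x":0,"y":0,"z":12.7,"claw":0}
    - {"wx":0,"wy":0,"wz":0,"x":0,"y":0,"z":12.7,"claw":0}
    - {"wx":0,"wy":0,"wz":0,"x":0,"y":0,"z":12.7,"claw":0}
    - {"wx":0,"wy":0,"wz":0,"x":0,"y":0,"z":12.7,"claw":0}
    - {"wx":0,"wy":0,"wz":0,"x":0,"y":0,"z":12.7,"claw":0}

```text
clock: 10.0
position: [0.3988, 0.3016, 0.034]
tool_rot: [-3.141, 0.002, -1.575]
force: [-0.0, -0.5, 6.0]
grip_width: 0.0417
```

Request:
jog_arm:
  increments:
    - {"wx":0,"wy":0,"wz":0,"x":0,"y":0,"z":-2,"claw":0}
    - {"wx":0,"wy":0,"wz":0,"x":0,"y":0,"z":-6,"claw":0}
    - {"wx":0,"wy":0,"wz":0,"x":0,"y":-2,"z":-10,"claw":0}
    - {"wx":0,"wy":0,"wz":0,"x":0.5,"y":-6,"z":-11,"claw":0}
    - {"wx":0,"wy":0,"wz":0,"x":1,"y":-11,"z":-11,"claw":0}
    - {"wx":0,"wy":0,"wz":0,"x":2,"y":-16,"z":-11,"claw":0}
    - {"wx":0,"wy":0,"wz":0,"x":2.4,"y":-20.7,"z":-11,"claw":0}
    - {"wx":0,"wy":0,"wz":0,"x":2.4,"y":-20.7,"z":-9,"claw":0}
    - {"wx":0,"wy":0,"wz":0,"x":2.4,"y":-20.7,"z":-6,"claw":0}
    - {"wx":0,"wy":0,"wz":0,"x":2.4,"y":-20.7,"z":-5,"claw":0}

```text
clock: 11.25
position: [0.6045, 0.2763, 0.0829]
tool_rot: [3.14, 0.001, -1.575]
force: [0.8, -0.5, -0.2]
grip_width: 0.0417
```

Request:
jog_arm:
  increments:
    - {"wx":0,"wy":0,"wz":0,"x":0,"y":0,"z":1.5,"claw":0}
    - {"wx":0,"wy":0,"wz":0,"x":0,"y":0,"z":3,"claw":0}
    - {"wx":0,"wy":0,"wz":0,"x":0,"y":0,"z":4,"claw":0}
    - {"wx":0,"wy":0,"wz":0,"x":0,"y":0,"z":4.4,"claw":0}
    - {"wx":0,"wy":0,"wz":0,"x":0,"y":0,"z":4.4,"claw":0}
    - {"wx":0,"wy":0,"wz":0,"x":0,"y":0,"z":4.5,"claw":0}

```text
clock: 12.0
position: [0.6048, 0.2766, 0.0387]
tool_rot: [3.141, 0.001, -1.575]
force: [-6.6, -1.6, 19.9]
grip_width: 0.0421
```

Firm contact. I'll ease up 0.5 mm, release and lift.

Request:
jog_arm:
  increments:
    - {"wx":0,"wy":0,"wz":0,"x":0,"y":0,"z":-0.05,"claw":0}
    - {"wx":0,"wy":0,"wz":0,"x":0,"y":0,"z":-0.05,"claw":60}
    - {"wx":0,"wy":0,"wz":0,"x":0,"y":0,"z":-0.05,"claw":90}
    - {"wx":0,"wy":0,"wz":0,"x":0,"y":0,"z":-0.05,"claw":100}
    - {"wx":0,"wy":0,"wz":0,"x":0,"y":0,"z":-0.05,"claw":100}
    - {"wx":0,"wy":0,"wz":0,"x":0,"y":0,"z":-2,"claw":100}
    - {"wx":0,"wy":0,"wz":0,"x":0,"y":0,"z":-7,"claw":100}
    - {"wx":0,"wy":0,"wz":0,"x":0,"y":0,"z":-13,"claw":100}
    - {"wx":0,"wy":0,"wz":0,"x":0,"y":0,"z":-16,"claw":100}
    - {"wx":0,"wy":0,"wz":0,"x":0,"y":0,"z":-16,"claw":100}

```text
clock: 13.25
position: [0.606, 0.2769, 0.2028]
tool_rot: [-3.138, 0.004, -1.575]
force: [-0.0, -0.2, -1.2]
grip_width: 0.0854
```

Request:
jog_arm:
  increments:
    - {"wx":0,"wy":0,"wz":0,"x":3,"y":4,"z":0,"claw":100}
    - {"wx":0,"wy":0,"wz":0,"x":6,"y":9,"z":0,"claw":100}
    - {"wx":0,"wy":0,"wz":0,"x":9,"y":14,"z":0,"claw":100}
    - {"wx":0,"wy":0,"wz":0,"x":11.2,"y":16.6,"z":0,"claw":100}
    - {"wx":0,"wy":0,"wz":0,"x":11.2,"y":16.6,"z":0,"claw":100}
    - {"wx":0,"wy":0,"wz":0,"x":11.2,"y":16.6,"z":2,"claw":100}
    - {"wx":0,"wy":0,"wz":0,"x":11.2,"y":16.6,"z":4,"claw":100}
    - {"wx":0,"wy":0,"wz":0,"x":11.2,"y":16.6,"z":4,"claw":100}

```text
clock: 14.25
position: [0.4393, 0.1659, 0.1608]
tool_rot: [-3.14, 0.003, -1.575]
force: [-0.0, -1.6, 0.8]
grip_width: 0.0856
```

```bash
python3 snap.py 300 170 200 140 s4 scene; python3 -c "
from h import *
s=Cam('scene')
for z in(0,.045,.092): print(z,((s.proj([.4395,.165,z])-[300,170])*4).round())
for p in([.6055,.2768,.005],[.6,.1803,.005]): print(((s.proj(p)-[300,170])*4).round())"
```

```text
14.3 [0.4397 0.166  0.1616] [-0.17  0.45 -0.43] 0.08482551838471229
0 [301. 177.]
0.045 [304. 137.]
0.092 [308.  94.]
[302. 365.]
[200. 300.]
```

View pics/s4.png

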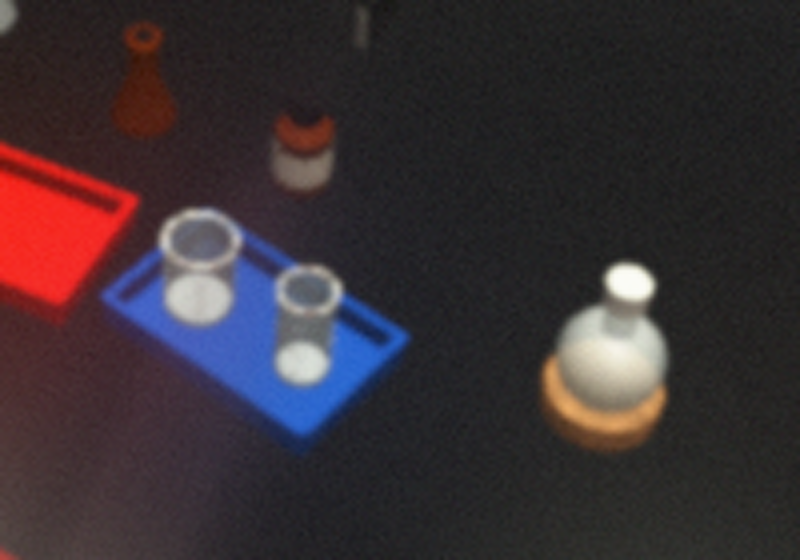

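Both beakers stand upright in blue (base px 200,300 and 302,363, as predicted). The bottle (303,150) is at the predicted spot. I'll descend and grip.

Request:
jog_arm:
  increments:
    - {"wx":0,"wy":0,"wz":0,"x":0,"y":0,"z":4,"claw":100}
    - {"wx":0,"wy":0,"wz":0,"x":0,"y":0,"z":8,"claw":100}
    - {"wx":0,"wy":0,"wz":0,"x":0,"y":0,"z":11.5,"claw":100}
    - {"wx":0,"wy":0,"wz":0,"x":0,"y":0,"z":13.5,"claw":100}
    - {"wx":0,"wy":0,"wz":0,"x":0,"y":0,"z":13.5,"claw":50}
    - {"wx":0,"wy":0,"wz":0,"x":0,"y":0,"z":13.5,"claw":0}
    - {"wx":0,"wy":0,"wz":0,"x":0,"y":0,"z":13.5,"claw":0}
    - {"wx":0,"wy":0,"wz":0,"x":0,"y":0,"z":13.5,"claw":0}
    - {"wx":0,"wy":0,"wz":0,"x":0,"y":0,"z":13.5,"claw":0}
    - {"wx":0,"wy":0,"wz":0,"x":0,"y":0,"z":13.5,"claw":0}
  squeeze: 35

```text
clock: 15.6
position: [0.4413, 0.1669, 0.0285]
tool_rot: [-3.136, 0.005, -1.575]
force: [-0.7, 1.1, 6.6]
grip_width: 0.045
```

Request:
jog_arm:
  increments:
    - {"wx":0,"wy":0,"wz":0,"x":0,"y":0,"z":-2,"claw":0}
    - {"wx":0,"wy":0,"wz":0,"x":0,"y":0,"z":-6,"claw":0}
    - {"wx":0,"wy":0,"wz":0,"x":0,"y":-1,"z":-10,"claw":0}
    - {"wx":0,"wy":0,"wz":0,"x":2,"y":-4,"z":-12,"claw":0}
    - {"wx":0,"wy":0,"wz":0,"x":6,"y":-8,"z":-12,"claw":0}
    - {"wx":0,"wy":0,"wz":0,"x":10,"y":-12,"z":-12,"claw":0}
    - {"wx":0,"wy":0,"wz":0,"x":14,"y":-16,"z":-12,"claw":0}
    - {"wx":0,"wy":0,"wz":0,"x":16.3,"y":-19.3,"z":-12,"claw":0}
    - {"wx":0,"wy":0,"wz":0,"x":16.3,"y":-19.3,"z":-9,"claw":0}
    - {"wx":0,"wy":0,"wz":0,"x":16.3,"y":-19.3,"z":-5,"claw":0}

```text
clock: 16.85
position: [0.6344, 0.0024, 0.08]
tool_rot: [-3.133, 0.005, -1.576]
force: [0.5, -0.7, -1.9]
grip_width: 0.0446
```

Request:
jog_arm:
  increments:
    - {"wx":-0.5,"wy":0,"wz":0,"x":0,"y":0,"z":1.5,"claw":0}
    - {"wx":-0.5,"wy":0,"wz":0,"x":0,"y":0,"z":3,"claw":0}
    - {"wx":-0.5,"wy":0,"wz":0,"x":0,"y":0,"z":4,"claw":0}
    - {"wx":-0.5,"wy":0,"wz":0,"x":0,"y":0,"z":4.5,"claw":0}
    - {"wx":-0.5,"wy":0,"wz":0,"x":0,"y":0,"z":4.5,"claw":0}

```text
clock: 17.48
position: [0.6349, 0.0027, 0.0352]
tool_rot: [-3.141, 0.005, -1.576]
force: [-0.3, 0.4, -1.4]
grip_width: 0.0449
```

Request:
jog_arm:
  increments:
    - {"wx":0,"wy":0,"wz":0,"x":0,"y":0,"z":0.1,"claw":0}
    - {"wx":0,"wy":0,"wz":0,"x":0,"y":0,"z":0.2,"claw":0}
    - {"wx":0,"wy":0,"wz":0,"x":0,"y":0,"z":0.2,"claw":0}

```text
clock: 17.85
position: [0.6351, 0.0027, 0.0336]
tool_rot: [-3.141, 0.005, -1.576]
force: [-2.2, -0.1, 4.4]
grip_width: 0.045
```

Contact at the expected height. Release and lift.

Request:
jog_arm:
  increments:
    - {"wx":0,"wy":0,"wz":0,"x":0,"y":0,"z":0,"claw":60}
    - {"wx":0,"wy":0,"wz":0,"x":0,"y":0,"z":0,"claw":90}
    - {"wx":0,"wy":0,"wz":0,"x":0,"y":0,"z":0,"claw":100}
    - {"wx":0,"wy":0,"wz":0,"x":0,"y":0,"z":0,"claw":100}
    - {"wx":0,"wy":0,"wz":0,"x":0,"y":0,"z":-2,"claw":100}
    - {"wx":0,"wy":0,"wz":0,"x":0,"y":0,"z":-7,"claw":100}
    - {"wx":0,"wy":0,"wz":0,"x":0,"y":0,"z":-13,"claw":100}
    - {"wx":0,"wy":0,"wz":0,"x":0,"y":0,"z":-17,"claw":100}
    - {"wx":0,"wy":0,"wz":0,"x":0,"y":0,"z":-17,"claw":100}

```text
clock: 18.98
position: [0.6364, 0.0018, 0.2084]
tool_rot: [-3.134, 0.006, -1.576]
force: [1.6, 0.1, -0.6]
grip_width: 0.0852
```

Request:
jog_arm:
  increments:
    - {"wx":-0.4,"wy":0.3,"wz":-0.3,"x":-0.5,"y":5,"z":0,"claw":100}
    - {"wx":-0.4,"wy":0.3,"wz":-0.3,"x":-1,"y":10,"z":0,"claw":100}
    - {"wx":-0.4,"wy":0.3,"wz":-0.3,"x":-1.7,"y":15,"z":0,"claw":100}
    - {"wx":-0.4,"wy":0.3,"wz":-0.3,"x":-1.7,"y":17.8,"z":0,"claw":100}
    - {"wx":-0.4,"wy":0.3,"wz":-0.3,"x":-1.7,"y":17.8,"z":0,"claw":100}
    - {"wx":-0.4,"wy":0.3,"wz":-0.3,"x":-1.7,"y":17.8,"z":2,"claw":100}
    - {"wx":-0.4,"wy":0.3,"wz":-0.3,"x":-1.7,"y":17.8,"z":4,"claw":100}
    - {"wx":-0.4,"wy":0.3,"wz":-0.3,"x":-1.7,"y":17.8,"z":4,"claw":100}

```text
clock: 19.98
position: [0.4587, 0.0199, 0.1664]
tool_rot: [3.14, 0.0, -1.571]
force: [-0.6, 0.5, 0.4]
grip_width: 0.0857
```

```bash
python3 snap.py 240 130 200 140 s5 scene
```

```text
20.025 [0.459  0.02   0.1672] [0.  0.9 1.1] 0.08550003035296107
```

View pics/s5.png

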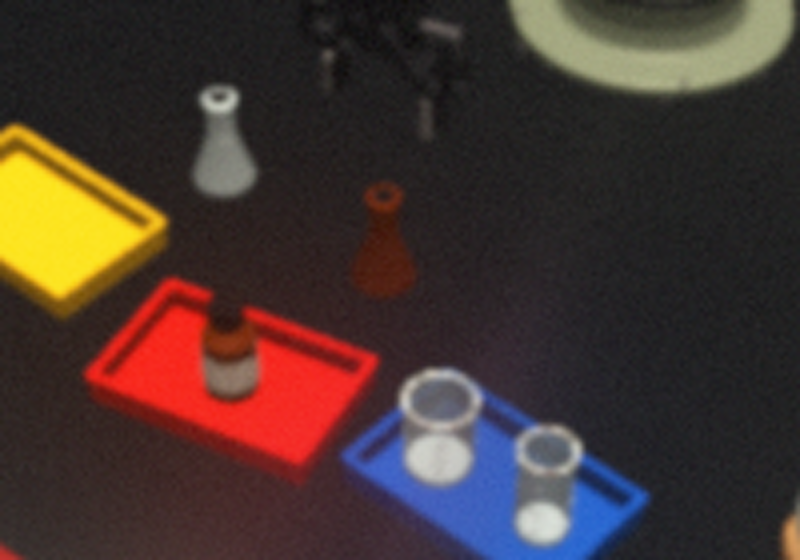

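The bottle stands upright in red (crop px 230,360) and the gripper is centred over the brown flask (383,240). I'll descend and grip its neck.

Request:
jog_arm:
  increments:
    - {"wx":0,"wy":0,"wz":0,"x":0,"y":0,"z":4,"claw":100}
    - {"wx":0,"wy":0,"wz":0,"x":0,"y":0,"z":8,"claw":100}
    - {"wx":0,"wy":0,"wz":0,"x":0,"y":0,"z":11,"claw":100}
    - {"wx":0,"wy":0,"wz":0,"x":0,"y":0,"z":11.7,"claw":70}
    - {"wx":0,"wy":0,"wz":0,"x":0,"y":0,"z":11.7,"claw":35}
    - {"wx":0,"wy":0,"wz":0,"x":0,"y":0,"z":11.7,"claw":0}
    - {"wx":0,"wy":0,"wz":0,"x":0,"y":0,"z":11.7,"claw":0}
    - {"wx":0,"wy":0,"wz":0,"x":0,"y":0,"z":11.7,"claw":0}
    - {"wx":0,"wy":0,"wz":0,"x":0,"y":0,"z":11.7,"claw":0}
    - {"wx":0,"wy":0,"wz":0,"x":0,"y":0,"z":11.7,"claw":0}
  squeeze: 30

```text
clock: 21.28
position: [0.4598, 0.0202, 0.0513]
tool_rot: [-3.14, 0.001, -1.571]
force: [-0.1, 0.9, 9.9]
grip_width: 0.026
```

Request:
jog_arm:
  increments:
    - {"wx":0,"wy":0,"wz":0,"x":0,"y":0,"z":0,"claw":0}
    - {"wx":0,"wy":0,"wz":0,"x":0,"y":0,"z":0,"claw":0}
    - {"wx":0,"wy":0,"wz":0,"x":0,"y":0,"z":0,"claw":0}

```text
clock: 21.65
position: [0.4599, 0.0201, 0.0515]
tool_rot: [-3.14, 0.001, -1.571]
force: [0.4, 0.1, 2.3]
grip_width: 0.0261
```

Opening is 26 mm where the neck is 24 mm. I'll lift a little and look.

Request:
jog_arm:
  increments:
    - {"wx":0,"wy":0,"wz":0,"x":0,"y":0,"z":-0.3,"claw":0}
    - {"wx":0,"wy":0,"wz":0,"x":0,"y":0,"z":-0.8,"claw":0}
    - {"wx":0,"wy":0,"wz":0,"x":0,"y":0,"z":-1.3,"claw":0}
    - {"wx":0,"wy":0,"wz":0,"x":0,"y":0,"z":-1.3,"claw":0}

```text
clock: 22.15
position: [0.4602, 0.0201, 0.065]
tool_rot: [-3.139, 0.001, -1.571]
force: [0.2, -0.4, -0.2]
grip_width: 0.0261
```

```bash
python3 snap.py 270 110 133 100 s6 scene
```

```text
22.2 [0.4601 0.0201 0.0647] [ 1.04  0.33 -1.72] 0.02648007970030079
```

View pics/s6.png

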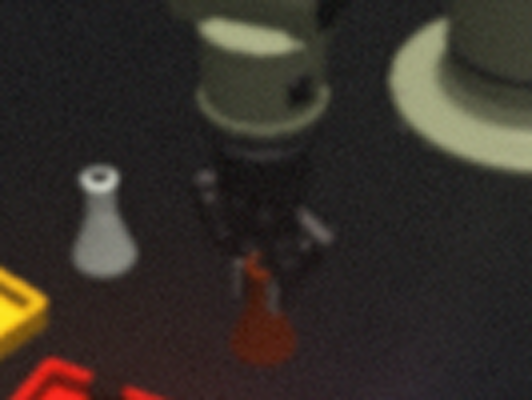

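The flask is gripped at the neck, clear of the bench and upright (crop px 262,320). I'll carry it to the yellow tray.

Request:
jog_arm:
  increments:
    - {"wx":0,"wy":0,"wz":0,"x":0,"y":0,"z":-4,"claw":0}
    - {"wx":0,"wy":0,"wz":0,"x":0,"y":-1,"z":-8,"claw":0}
    - {"wx":0,"wy":0,"wz":0,"x":3,"y":-4,"z":-10.5,"claw":0}
    - {"wx":0,"wy":0,"wz":0,"x":7,"y":-7,"z":-10.5,"claw":0}
    - {"wx":0,"wy":0,"wz":0,"x":11,"y":-10,"z":-10.5,"claw":0}
    - {"wx":0,"wy":0,"wz":0,"x":15,"y":-13.5,"z":-10.5,"claw":0}
    - {"wx":0,"wy":0,"wz":0,"x":19,"y":-13.5,"z":-10.5,"claw":0}
    - {"wx":0,"wy":0,"wz":0,"x":22.5,"y":-13.5,"z":-10.5,"claw":0}
    - {"wx":0,"wy":0,"wz":0,"x":22.5,"y":-13.5,"z":-7,"claw":0}
    - {"wx":0,"wy":0,"wz":0,"x":22.5,"y":-13.5,"z":-4,"claw":0}

```text
clock: 23.45
position: [0.5945, -0.2054, 0.1037]
tool_rot: [-3.139, 0.001, -1.572]
force: [-0.3, 0.6, -1.4]
grip_width: 0.0263
```

Request:
jog_arm:
  increments:
    - {"wx":-0.1,"wy":0,"wz":0,"x":0,"y":0,"z":1.5,"claw":0}
    - {"wx":-0.1,"wy":0,"wz":0,"x":0,"y":0,"z":3,"claw":0}
    - {"wx":-0.1,"wy":0,"wz":0,"x":0,"y":0,"z":4.2,"claw":0}
    - {"wx":-0.1,"wy":0,"wz":0,"x":0,"y":0,"z":4.6,"claw":0}
    - {"wx":-0.1,"wy":0,"wz":0,"x":0,"y":0,"z":4.7,"claw":0}
    - {"wx":-0.1,"wy":0,"wz":0,"x":0,"y":0,"z":4.7,"claw":0}

```text
clock: 24.2
position: [0.5948, -0.2055, 0.0571]
tool_rot: [-3.141, 0.001, -1.572]
force: [0.9, -0.3, -0.9]
grip_width: 0.0262
```

Request:
jog_arm:
  increments:
    - {"wx":0,"wy":0,"wz":0,"x":0,"y":0,"z":0.1,"claw":0}
    - {"wx":0,"wy":0,"wz":0,"x":0,"y":0,"z":0.1,"claw":0}

```text
clock: 24.45
position: [0.5951, -0.2055, 0.0566]
tool_rot: [-3.14, 0.0, -1.572]
force: [-0.3, 0.9, 3.2]
grip_width: 0.026
```

Request:
jog_arm:
  increments:
    - {"wx":0,"wy":0,"wz":0,"x":0,"y":0,"z":0,"claw":40}
    - {"wx":0,"wy":0,"wz":0,"x":0,"y":0,"z":0,"claw":70}
    - {"wx":0,"wy":0,"wz":0,"x":0,"y":0,"z":0,"claw":80}
    - {"wx":0,"wy":0,"wz":0,"x":0,"y":0,"z":0,"claw":80}
    - {"wx":0,"wy":0,"wz":0,"x":0,"y":0,"z":-2,"claw":80}
    - {"wx":0,"wy":0,"wz":0,"x":0,"y":0,"z":-6,"claw":80}
    - {"wx":0,"wy":0,"wz":0,"x":0,"y":0,"z":-11,"claw":80}
    - {"wx":0,"wy":0,"wz":0,"x":0,"y":0,"z":-14,"claw":100}
    - {"wx":0,"wy":0,"wz":0,"x":0,"y":0,"z":-14,"claw":100}

```text
clock: 25.58
position: [0.596, -0.206, 0.2004]
tool_rot: [-3.135, -0.001, -1.572]
force: [0.7, 0.1, -0.6]
grip_width: 0.0852
```

Request:
jog_arm:
  increments:
    - {"wx":-0.4,"wy":0,"wz":0,"x":-1,"y":5,"z":0,"claw":100}
    - {"wx":-0.4,"wy":0,"wz":0,"x":-2,"y":10,"z":0,"claw":100}
    - {"wx":-0.4,"wy":0,"wz":0,"x":-3.5,"y":14,"z":0,"claw":100}
    - {"wx":-0.4,"wy":0,"wz":0,"x":-3.5,"y":15.5,"z":0,"claw":100}
    - {"wx":-0.4,"wy":0,"wz":0,"x":-3.5,"y":15.5,"z":0,"claw":100}
    - {"wx":-0.4,"wy":0,"wz":0,"x":-3.5,"y":15.5,"z":2,"claw":100}
    - {"wx":-0.4,"wy":0,"wz":0,"x":-3.5,"y":15.5,"z":4,"claw":100}
    - {"wx":-0.4,"wy":0,"wz":0,"x":-3.5,"y":15.5,"z":4,"claw":100}

```text
clock: 26.58
position: [0.4417, -0.1707, 0.1583]
tool_rot: [3.139, -0.0, -1.572]
force: [-0.5, 0.4, 0.7]
grip_width: 0.0851
```

```bash
python3 snap.py 210 110 200 140 s7 scene
```

```text
26.625 [ 0.442  -0.1708  0.1591] [-0.19  0.37  0.2 ] 0.08521739274412649
```

View pics/s7.png

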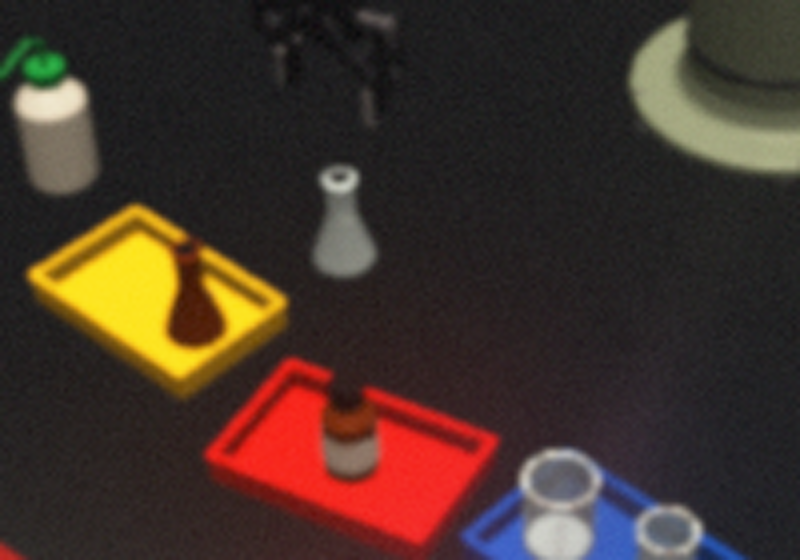

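The brown flask stands upright in yellow (crop px 195,300). The gripper is above the clear flask (342,225). I'll descend and grip.

Request:
jog_arm:
  increments:
    - {"wx":0,"wy":0,"wz":0,"x":0,"y":0,"z":4,"claw":100}
    - {"wx":0,"wy":0,"wz":0,"x":0,"y":0,"z":8,"claw":100}
    - {"wx":0,"wy":0,"wz":0,"x":0,"y":0,"z":10.5,"claw":100}
    - {"wx":0,"wy":0,"wz":0,"x":0,"y":0,"z":10.8,"claw":70}
    - {"wx":0,"wy":0,"wz":0,"x":0,"y":0,"z":10.8,"claw":35}
    - {"wx":0,"wy":0,"wz":0,"x":0,"y":0,"z":10.8,"claw":0}
    - {"wx":0,"wy":0,"wz":0,"x":0,"y":0,"z":10.8,"claw":0}
    - {"wx":0,"wy":0,"wz":0,"x":0,"y":0,"z":10.8,"claw":0}
    - {"wx":0,"wy":0,"wz":0,"x":0,"y":0,"z":10.8,"claw":0}
    - {"wx":0,"wy":0,"wz":0,"x":0,"y":0,"z":10.8,"claw":0}

```text
clock: 27.88
position: [0.4427, -0.171, 0.0522]
tool_rot: [-3.141, -0.001, -1.572]
force: [-0.1, 1.7, 9.3]
grip_width: 0.0262
```

Request:
jog_arm:
  increments:
    - {"wx":0,"wy":0,"wz":0,"x":0,"y":0,"z":-2,"claw":0}
    - {"wx":0,"wy":0,"wz":0,"x":0,"y":0,"z":-6,"claw":0}
    - {"wx":0,"wy":0,"wz":0,"x":0,"y":0,"z":-11,"claw":0}
    - {"wx":0,"wy":0,"wz":0,"x":3,"y":-2,"z":-12,"claw":0}
    - {"wx":0,"wy":0,"wz":0,"x":7,"y":-5,"z":-12,"claw":0}
    - {"wx":0,"wy":0,"wz":0,"x":11,"y":-9,"z":-12,"claw":0}
    - {"wx":0,"wy":0,"wz":0,"x":12.5,"y":-13,"z":-12,"claw":0}
    - {"wx":0,"wy":0,"wz":0,"x":12.5,"y":-14.7,"z":-12,"claw":0}
    - {"wx":0,"wy":0,"wz":0,"x":12.5,"y":-14.7,"z":-9,"claw":0}
    - {"wx":0,"wy":0,"wz":0,"x":12.5,"y":-14.7,"z":-5,"claw":0}

```text
clock: 29.12
position: [0.5902, -0.2964, 0.1029]
tool_rot: [-3.139, -0.002, -1.572]
force: [0.8, -1.1, -1.5]
grip_width: 0.0261
```

Request:
jog_arm:
  increments:
    - {"wx":-0.1,"wy":0,"wz":0,"x":0,"y":0,"z":1.5,"claw":0}
    - {"wx":-0.1,"wy":0,"wz":0,"x":0,"y":0,"z":3,"claw":0}
    - {"wx":-0.1,"wy":0,"wz":0,"x":0,"y":0,"z":4.1,"claw":0}
    - {"wx":-0.1,"wy":0,"wz":0,"x":0,"y":0,"z":4.4,"claw":0}
    - {"wx":-0.1,"wy":0,"wz":0,"x":0,"y":0,"z":4.6,"claw":0}
    - {"wx":-0.1,"wy":0,"wz":0,"x":0,"y":0,"z":4.6,"claw":0}

```text
clock: 29.88
position: [0.5907, -0.2966, 0.0575]
tool_rot: [-3.139, -0.002, -1.572]
force: [0.2, -0.3, -0.3]
grip_width: 0.0262
```

Request:
jog_arm:
  increments:
    - {"wx":0,"wy":0,"wz":0,"x":0,"y":0,"z":0.1,"claw":0}
    - {"wx":0,"wy":0,"wz":0,"x":0,"y":0,"z":0.1,"claw":0}

```text
clock: 30.12
position: [0.5912, -0.2966, 0.0573]
tool_rot: [-3.138, -0.003, -1.572]
force: [-0.3, 1.5, 6.6]
grip_width: 0.0261
```

Contact. Release, lift, and pull back to one side for the final check.

Request:
jog_arm:
  increments:
    - {"wx":0,"wy":0,"wz":0,"x":0,"y":0,"z":0,"claw":40}
    - {"wx":0,"wy":0,"wz":0,"x":0,"y":0,"z":0,"claw":70}
    - {"wx":0,"wy":0,"wz":0,"x":0,"y":0,"z":0,"claw":80}
    - {"wx":0,"wy":0,"wz":0,"x":0,"y":0,"z":0,"claw":80}
    - {"wx":0,"wy":0,"wz":0,"x":0,"y":0,"z":-2,"claw":80}
    - {"wx":0,"wy":0,"wz":0,"x":0,"y":0,"z":-6,"claw":80}
    - {"wx":0,"wy":0,"wz":0,"x":0,"y":0,"z":-11,"claw":80}
    - {"wx":0,"wy":0,"wz":0,"x":0,"y":0,"z":-17,"claw":80}
    - {"wx":0,"wy":0,"wz":0,"x":0,"y":0,"z":-20,"claw":80}
    - {"wx":0,"wy":0,"wz":0,"x":0,"y":0,"z":-20,"claw":80}

```text
clock: 31.38
position: [0.5914, -0.2965, 0.2614]
tool_rot: [-3.133, -0.005, -1.572]
force: [-0.4, -0.6, -1.0]
grip_width: 0.0682
```

Request:
jog_arm:
  increments:
    - {"wx":0,"wy":0,"wz":0,"x":0,"y":5,"z":0,"claw":80}
    - {"wx":0,"wy":0,"wz":0,"x":0,"y":10,"z":0,"claw":80}
    - {"wx":0,"wy":0,"wz":0,"x":0,"y":15,"z":0,"claw":80}
    - {"wx":0,"wy":0,"wz":0,"x":4,"y":20,"z":0,"claw":80}
    - {"wx":0,"wy":0,"wz":0,"x":9,"y":25,"z":0,"claw":80}
    - {"wx":0,"wy":0,"wz":0,"x":14,"y":27,"z":0,"claw":80}
    - {"wx":0,"wy":0,"wz":0,"x":18,"y":27,"z":0,"claw":80}
    - {"wx":0,"wy":0,"wz":0,"x":18,"y":27,"z":0,"claw":80}
    - {"wx":0,"wy":0,"wz":0,"x":18,"y":27,"z":0,"claw":80}

```text
clock: 32.5
position: [0.3212, -0.4753, 0.2597]
tool_rot: [-3.134, -0.004, -1.572]
force: [-0.4, 0.5, -0.0]
grip_width: 0.0681
```

```bash
python3 snap.py 200 110 200 140 s8 scene; python3 snap.py 280 120 190 100 t8a top; python3 snap.py 110 120 190 100 t8b top; python3 - <<'E'
from h import *
s=Cam("scene");t=Cam("top")
print([((s.proj(p)-[200,110])*4).round().tolist() for p in([.5955,-.2055,.095],[.5955,-.2055,.005],[.591,-.2966,.095],[.591,-.2966,.005])])
print([((t.proj(p)-[280,120])*4).round().tolist() for p in([.5955,-.2055,.095],[.591,-.2966,.095],[.635,.0027,.097])])
print([((t.proj(p)-[110,120])*4).round().tolist() for p in([.6,.18,.075],[.605,.277,.09])])
E
```

```text
32.55 [ 0.3214 -0.4751  0.2599] [-0.72 -0.22  0.17] 0.06859083960165502
32.6 [ 0.3215 -0.475   0.26  ] [ 0.44  1.03 -0.21] 0.06820129774823255
32.65 [ 0.3216 -0.4752  0.2601] [-0.37 -0.2   0.01] 0.06826413086054137
[[225.0, 248.0], [236.0, 328.0], [151.0, 202.0], [165.0, 282.0]]
[[506.0, 184.0], [653.0, 192.0], [171.0, 121.0]]
[[571.0, 183.0], [412.0, 169.0]]
```

View pics/s8.png

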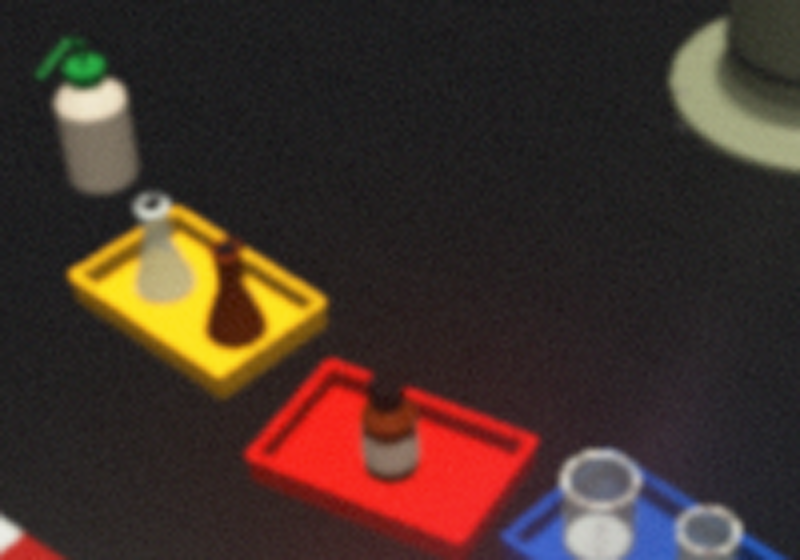

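View pics/t8a.png

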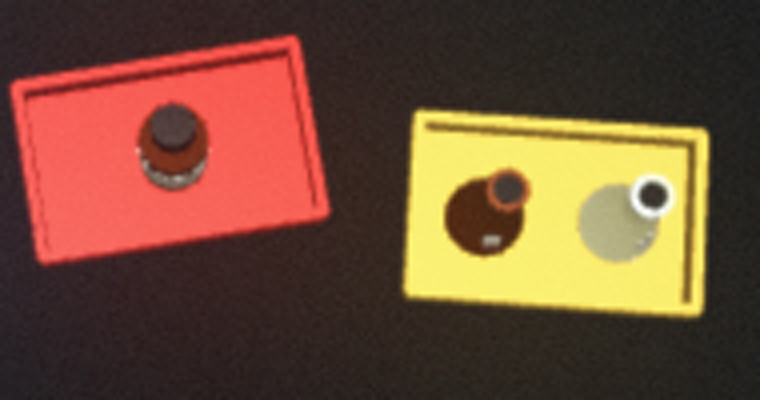

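View pics/t8b.png

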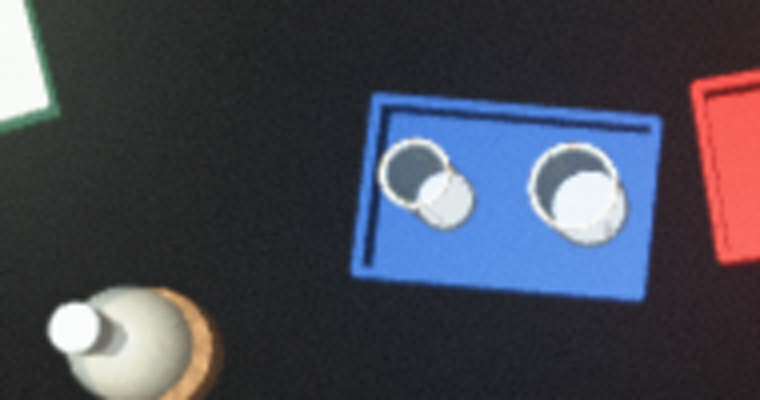

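Both views show all five pieces upright on their tray floors, with rims within about 1 pixel of the predicted positions. The arm is clear and both bystanders are in place, so I'm handing in.

```bash
python3 -c "
from workcell import bot
print(bot.job_done())"
```

```text
the job is handed in; nothing more can be done
None
```

The sorting is done and handed in at about 33 s of the 120 s allowed; the hand-in gives no verdict. Both beakers are in the blue tray, both conical flasks in the yellow tray and the brown bottle in the red tray.

**Last checks:**
- **Placing:** the final pictures from both cameras show all five pieces upright inside their trays. Their rims and bases lie within about 1–2 camera pixels of where the release positions predict.
- **Setting down:** each piece was lowered until it touched the tray floor, within about 1 mm of the expected height, and then let go.
- **Bystanders and arm:** the round flask and the wash bottle look unmoved in the pictures. The gripper is open and clear of everything.

**Checks that disagreed:**
- **Flask grip:** the gripper read 26 mm on both flask necks, against 24 mm stated. I checked the brown flask with a picture after a small lift and it was held properly; the clear flask gave the same reading and I carried on.
- **Tall beaker:** it was pressed down with about 20 N before I eased up and released it.
- **Bottle cap height:** measured from two views it came out about 19 mm low, because the dark cap is hard to see. I used the top view with the stated height instead, and checked it against the bottle's body in the scene view.
- **Tray height:** I never got a clean two-view measurement of it. Most of the corners I tried on the yellow tray were mismatched between views, so I used the stated 28 mm. The corners it predicts in the scene view match to within a few pixels.

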